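# Hang up the scrubbing brush and hold the soap box half open

## Robot

A 6-joint arm with a two-finger parallel gripper is mounted at the origin on the work surface. World frame = base frame: x ahead of the robot, y to its left, z up, the work surface at z = 0. Lengths are in m, angles in degrees, forces in N, time in s.
With the tool pointing down it reaches from about 0.25 to 0.725 m from the base axis. Payload 9.7 kg.
Tool frame: the origin (TCP) lies midway between the tips of the shut fingers; the grasp point (between the pads) lies 19 mm behind it; z points along the fingers, y is the line along which they close (so a half turn about z gives the same grasp; the last joint's range is limited). The gripper opens to 85 mm and grips with 20 to 120 N. Pads are 22 mm wide; open, the fingers measure 114 mm over their backs; the gripper's body (76 mm by 85 mm) begins 54 mm behind the grasp point. The pads swing forward as they close: fully open they stand 13 mm farther back than shut.
Start: joints at [75, 4.979, 10.078, 95.1, 0, 90], TCP at [0.142, 0.531, 0.231] pointing down, gripper open.
Joint ranges: [-179.16, 179.16], [-48.56, 103.87], [-65.8, 70.77], [-126.05, 130.52], [-82.76, 87.17], [-180, 180]. Speed limits (degrees/s): [127.2, 127.2, 147.25, 180, 180, 180].

## Interface

Orientations are given as [roll, pitch, yaw] about the fixed x, y, z axes, in that order (R = Rz(yaw) Ry(pitch) Rx(roll)).
In Python, from workcell import bot gives the robot as it stands.
- The arm moves only by the shell command python3 -m crank 'ROWS' [FORCE]. ROWS is JSON, a list of rows, each an object with "gripper": the finger opening in mm, from 0 to 85.4; "travel": the shift along the tool's x, y, z in mm, a list of three; "twist": the turn, a rotation vector about the tool's x, y, z in rad, a list of three. In form: [{"gripper": gripper, "travel": [tx, ty, tz], "twist": [rx, ry, rz]}, ...]. A call has 1 to 12 rows; each row shifts and turns the commanded pose from where the row before left it, along the tool's axes as they then stand; what a row does not reach is not made up. A row lasts 1/8 s, in which the tool goes at most 62.5 mm and 10.7 degrees, less where a joint would pass 70% of its speed; a pose out of reach is approached as far as the arm can. A call is refused whole if a number of a shift passes 62.5 or a number of a turn 0.188, either way. A call with a gripper value outside its range is refused whole. The fingers move at their own pace and stop on an object; FORCE is the grip in N (left out, the last holds). Time passes only in rows, so rows that do not move let the fingers close. It gives the time, the measured TCP pose, the force, the opening and the grip force at its end, in the units of the state.
- bot.get_obs(): the state, without advancing time (a new reading comes with each control period).
- bot.camera(name): name is "scene" or "top" or "wrist"; returns the picture (384x512x3 uint8, red, green, blue); there is no depth.
- bot.calibration(name): a dict with "vfov" (degrees; the focal length in pixels is half the picture's height over the tangent of half this angle, whatever the lens; pixels are square), "cx", "cy" (the principal point, pixels), "k1" (the pictures are not rectified: a ray, as slopes to the right and down, at radius r is drawn at 1 + k1 r^2 times it, then the intrinsics apply), "camera_from_world" (4x4, takes a point from world to camera coordinates). Camera axes: x right, y down, z forward; pixel columns grow to the right and rows downward; lengths in m; the calibration is good to about 2 mm. A picture is of the moment at which its call begins: read the wrist's pose just before it. calibration takes no time and is no camera call; for the wrist camera it gives the pose at the moment of the call.
- bot.job_done(): hands the job in; it is judged then, once.
The state is a dict: "time": time; "q": joint angles; "qd": joint speeds; "joint_efforts": joint torques, N m; "ee_pos": TCP position; "tcp_rot": TCP orientation; "wrist_force": force on the tool from outside, world axes, zero at the start; "torque": the same for the moment, N m; "opening": finger opening in m; "grasp_force": force on a finger pad.
Only numpy, scipy, OpenCV 4.12 (cv2) and the standard library are available. Lean on these libraries where they do the work, as an engineer would, in place of code of your own. Each camera call takes 0.05 s, during which the arm holds its last target. There are 200 camera calls.

## Task

The scrubbing brush was left lying on the flip-top soap box: hang it by its eye on the upturned hook of the pegboard strip and let go of it there. Only then press the tab on the front of the soap box down until the lid stands about half open, at 45 degrees (wide open, the roof drips on the soap), and finish still holding the tab down like that, with the lid steady. Leave the mug and the bar of soap, which stand between them, where they are.

Things in the scene. Friction and masses are not known exactly. Their poses are not given: they have to be found in the camera images.
- brush_grip (a point): Centre of the back of the scrubbing brush; grasp it here across its width. White block 46 mm wide (y), 14 mm thick, from 62 mm behind this point (-x) to 125 mm ahead (+x), where the end holds the eye. Bristles 40 mm wide reach 31 mm below this point, from 56 mm behind to 70 mm ahead. z is up as it lies. About 160 g; centre of mass within 20 mm of this point.
- brush_eye (a point): Centre of the eye, a round through hole of 22 mm in the 14 mm thick block, half-way through the thickness, 100 mm along +x from the grasp point; the hole's axis is z; 25 mm from the eye centre to the end of the block. Same axes as the grasp point.
- brush: The scrubbing brush itself; origin under the middle of the bristles, 31 mm below the grasp point, same axes. At the start it lies bristles down on the closed lid.
- hook (a point): Bend of the only upturned hook of the pegboard strip, on the 10 mm bar's centre line, 200 mm above the bench. A level arm runs 75 mm along +x to the strip's face; the upturned end rises along z to a round tip 35 mm above this point. -x is free space. A brush lowered level over the tip and let go swings down, its eye may slide along the arm to the strip, and it hangs clear of the bench.
- pegboard: Pegboard strip fixed to the bench on two wooden posts: strip 270 mm long (along y), from 182 to 258 mm high, its face 75 mm along +x from the hook, a plain backing board below it down to the bench in the same plane, with small blue spring clips beside the hook, standing up to 22 mm out from the face; origin on the bench below the hook bend, x from the hook to the strip.
- soap_box: Soap box fixed to the bench, grey, 124 mm (x) by 210 mm (y) and 68 mm high with its lid shut; origin under its centre. The press tab sticks out of its -x side, the lid is hinged along its +x top edge. It does not move.
- tab: The steel press tab, a spring-loaded plate that goes straight down; its body turns with the box and its origin is the box's origin moved down by the travel. Use the tab_top point for its place.
- tab_top (a point): Centre of the top face of the press tab, 44 mm (x) by 50 mm (y), 120 mm from the box's centre along its -x, 56 mm above the bench when up. Full travel 25 mm straight down against a spring (about 4 N at the start, 8 N at the bottom); it springs back when let go. The lid turns in proportion: 12.5 mm down is half open, 45 degrees.
- lid (a joint): Opening angle of the soap box lid, 0 shut, 1.57 wide open (upright, 90 degrees), 0.785 half open. Its front edge swings up and away from the tab. Linked to the tab: about 0.063 rad per mm of tab travel.
- mug: Bystander, to be left alone: steel mug, 76 mm across, 85 mm high, handle on its +y side; origin under its centre on the bench.
- soap: Bystander, to be left alone: bar of soap, 85 x 50 x 26 mm; origin under its centre on the bench.
Mind the look-alikes: they are no part of the job. What is shaped like the brush but orange, red or turquoise is not meant.

How it is judged (in metres and radians):
On the way, in this order (a step that is already met when the one before it is completed fails the run):
1. the brush hangs by its eye on the hook, let go (x of brush_eye in the frame of hook between -0.022 and 0.075 m and y of brush_eye in the frame of hook between -0.018 and 0.018 m and z of brush_eye in the frame of hook between -0.025 and 0.027 m and contact force between brush and pegboard above 0.3 N and contact force between each of the fingers, the arm and brush below 0.1 N), for 0.3 s.
2. the tab is pressed so that the lid stands half open (value of joint lid between 0.52 and 1.05 rad and contact force between any of the fingers, the arm and tab above 1.5 N), for 0.5 s.
At the end, for the whole second after the job is handed in: The brush hangs by its eye on the hook, untouched by the robot, swaying under 0.15 m/s (eye centre within 18 mm sideways of the bar and from 25 mm below to 27 mm above it); the robot keeps the tab pressed with over 1.5 N, the lid still and open 30 to 60 degrees (all of step 1 and all of step 2 and linear speed of brush below 0.15 m/s and velocity of joint lid between -0.15 and 0.15 rad/s); the arm keeps its last pose, push and grip.
It fails at once if lid opened before the brush hangs on the hook (value of joint lid above 0.3 rad and distance between brush_eye and hook above 0.1 m).
It fails at once if the mug or the bar of soap was moved by more than 40 mm (distance of any of mug, soap from where it was at the start of the episode above 0.04 m).
It also fails if it takes over 61 s, if anything falls off the work surface, if the arm or the gripper's body presses on something with over 40 N, if the wrist force passes 120 N, or if a joint passes its speed limit or range.

## Working session

There is one attempt and no reset: what is moved stays moved. The work goes in short steps, Python scripts to look and compute and a shell command to move; the robot and the scene stay as the last step left them, time stands still between calls to the robot, and variables do not carry over. Pictures are saved under pics/ and viewed, at most 10 in all, crops included, and the job is handed in when it is done.

```bash
ls; mkdir -p pics; cat > h.py <<'E'
import numpy as np, cv2
from workcell import bot
def K(c):
    f=192/np.tan(np.radians(c['vfov'])/2); return f,c['cx'],c['cy'],c['k1']
def ray(name,u,v,c=None):
    c=c or bot.calibration(name); f,cx,cy,k=K(c)
    d=np.array([(u-cx)/f,(v-cy)/f]); s=d.copy()
    for _ in range(30): s=d/(1+k*(s@s))
    T=np.array(c['camera_from_world']); R=T[:3,:3]
    return -R.T@T[:3,3], R.T@np.array([s[0],s[1],1])
def at_z(name,u,v,z,c=None):
    o,d=ray(name,u,v,c); return o+d*(z-o[2])/d[2]
def proj(name,p,c=None):
    c=c or bot.calibration(name); f,cx,cy,k=K(c)
    T=np.array(c['camera_from_world']); q=T[:3,:3]@np.array(p)+T[:3,3]
    s=q[:2]/q[2]; s=s*(1+k*(s@s)); return s*f+[cx,cy]
def tri(n1,p1,n2,p2,c1=None,c2=None):
    o1,d1=ray(n1,*p1,c=c1); o2,d2=ray(n2,*p2,c=c2)
    t=np.linalg.lstsq(np.c_[d1,-d2],o2-o1,rcond=None)[0]
    a,b=o1+d1*t[0],o2+d2*t[1]; return (a+b)/2,np.linalg.norm(a-b)
E
python3 - <<'E'
from h import *
s=bot.get_obs(); print({k:np.round(v,3).tolist() for k,v in s.items()})
a=bot.camera('scene');b=bot.camera('top')
im=np.vstack([a,b])[:,:,::-1]
cv2.imwrite('pics/scene.png',a[:,:,::-1]);cv2.imwrite('pics/top.png',b[:,:,::-1])
for n in('scene','top'):print(n,{k:np.round(v,3).tolist() for k,v in bot.calibration(n).items()})
E
```

```text
pics
{'time': 0.0, 'q': [75.001, 5.014, 10.035, 95.099, -0.001, 90.0], 'qd': [0.034, 0.041, -0.082, 0.048, 0.044, -0.023], 'joint_efforts': [-0.0, -52.039, 46.48, 0.016, -0.0, -0.0], 'ee_pos': [0.142, 0.531, 0.231], 'tcp_rot': [-179.922, 0.001, 165.001], 'wrist_force': [0.453, 0.667, -0.068], 'torque': [0.006, 0.046, -0.008], 'grasp_force': 0.0, 'opening': 0.086}
scene {'vfov': 46.138, 'cx': 251.432, 'cy': 187.558, 'k1': -0.113, 'camera_from_world': [[0.396, 0.918, -0.01, -0.349], [0.747, -0.329, -0.578, -0.216], [-0.534, 0.221, -0.816, 1.87], [0.0, 0.0, 0.0, 1.0]]}
top {'vfov': 50.332, 'cx': 253.273, 'cy': 186.416, 'k1': -0.052, 'camera_from_world': [[0.02, -1.0, -0.001, 0.186], [-0.992, -0.02, -0.125, 0.507], [0.125, 0.004, -0.992, 1.409], [0.0, 0.0, 0.0, 1.0]]}
```

View pics/scene.png

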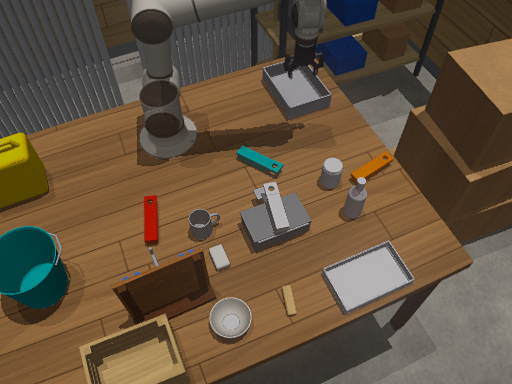

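View pics/top.png

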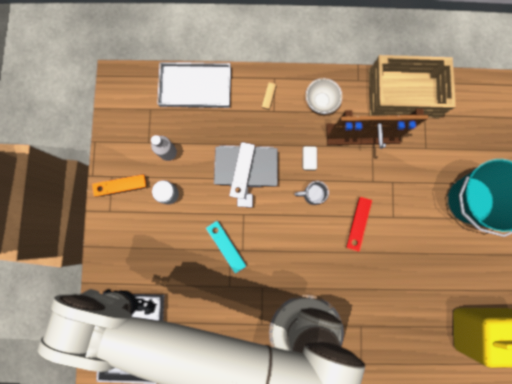

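The pictures show four brush shapes:

| Colour | Top view pixel |
|---|---|
| White | (242,170), on the grey box |
| Orange | (118,186) |
| Red | (360,223) |
| Turquoise | (226,246) |

The white one lying on the soap box is the one described. The hook is at about top (380,140) and scene (152,255), the mug at top (316,192) and the soap at top (310,158). I'll confirm with enlarged crops.

```bash
python3 - <<'E'
import cv2,numpy as np
t=cv2.imread('pics/top.png');s=cv2.imread('pics/scene.png')
f=lambda i,x,y,w,h,k:cv2.resize(i[y:y+h,x:x+w],None,fx=k,fy=k,interpolation=cv2.INTER_CUBIC)
r1=np.hstack([f(t,205,135,80,60,5)[:300,:400],f(t,340,105,80,60,5)])
r2=np.hstack([f(s,235,175,80,60,5),f(s,115,235,80,60,5)])
cv2.imwrite('pics/crop1.png',np.vstack([r1,r2]))
E
```

```text
(no output)
```

View pics/crop1.png

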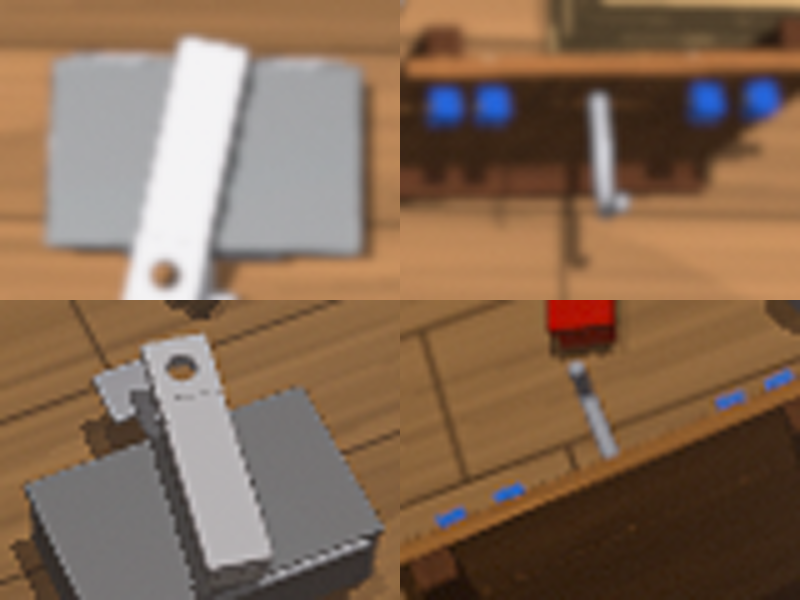

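The crops confirm it: the white brush lies on the box with its eye towards the robot, eye at top (238,189.6) and scene (271.4,188.4). The hook's free end is at top about (383,145) and scene (150.4,248.6).

```bash
python3 - <<'E'
from h import *
np.set_printoptions(precision=4,suppress=True)
print('eye',tri('top',(238,189.6),'scene',(271.4,188.4)),at_z('top',238,189.6,.106),at_z('scene',271.4,188.4,.106))
print('end',tri('top',(247.8,143.4),'scene',(283.2,227.6)),at_z('top',247.8,143.4,.106),at_z('scene',283.2,227.6,.106))
print('tip',tri('top',(383.6,145),'scene',(150.4,248)),at_z('top',383.6,145,.235),at_z('scene',150.4,248.2,.235))
print('armend',tri('top',(379.6,123.5),'scene',(157.4,266)),at_z('top',379.6,123.5,.2),at_z('scene',157.4,266,.2))
for p in [(216,146.6),(276.6,148.6),(277.4,185),(214.6,183.6)]: print('box',at_z('top',*p,.068))
for p in [(245,200)]: print('tab',at_z('top',*p,.056))
for p in [(349,121),(411,120)]: print('clip',at_z('top',*p,.22))
print('mug',at_z('top',317,186,.085),'soap',at_z('top',310,158,.026))
E
```

```text
eye (array([0.4826, 0.2479, 0.1042]), np.float64(0.003040272973402079)) [0.4819 0.2464 0.106 ] [0.4842 0.2488 0.106 ]
end (array([0.6415, 0.2182, 0.102 ]), np.float64(0.0021236480043159856)) [0.6402 0.2172 0.106 ] [0.6439 0.2181 0.106 ]
tip (array([ 0.6148, -0.2043,  0.232 ]), np.float64(0.0008679630924528567)) [ 0.614  -0.2038  0.235 ] [ 0.6174 -0.204   0.235 ]
armend (array([ 0.6813, -0.1976,  0.2335]), np.float64(0.008546687354746308)) [ 0.6922 -0.2038  0.2   ] [ 0.6617 -0.2027  0.2   ]
box [0.6356 0.3284 0.068 ]
box [0.6326 0.1173 0.068 ]
box [0.505  0.1129 0.068 ]
box [0.5055 0.3291 0.068 ]
tab [0.4521 0.2234 0.056 ]
clip [ 0.6921 -0.1009  0.22  ]
clip [ 0.7003 -0.298   0.22  ]
mug [ 0.502  -0.0208  0.085 ] soap [ 0.6102 -0.0048  0.026 ]
```

```bash
cat >> h.py <<'E'
from scipy.spatial.transform import Rotation as Ro
def go(target,yaw=None):
    s=bot.get_obs(); R=Ro.from_euler('xyz',s['tcp_rot'],degrees=True); p=np.array(s['ee_pos'])
    print('t',s['time'],'p',p.round(4),'rot',np.round(s['tcp_rot'],2),'q',np.round(s['q'],1),'open',round(s['opening'],4),'F',np.round(s['wrist_force'],1))
    print('travel mm',(R.inv().apply(np.array(target)-p)*1000).round(1))
    if yaw is not None: print('twist',(R.inv()*Ro.from_euler('xyz',[180,0,yaw],degrees=True)).as_rotvec().round(4))
E
python3 -m crank '[{"gripper":85,"travel":[-20,-7,0],"twist":[0,0,0]},{"gripper":85,"travel":[-42,-15,0],"twist":[0,0,0]},{"gripper":85,"travel":[-42,-15,0],"twist":[0,0,0]},{"gripper":85,"travel":[-42,-15,0],"twist":[0,0,0]},{"gripper":85,"travel":[-42,-15,0],"twist":[0,0,0]},{"gripper":85,"travel":[-42,-15,0],"twist":[0,0,0]},{"gripper":85,"travel":[-42,-15,0],"twist":[0,0,0]},{"gripper":85,"travel":[-42,-15,0],"twist":[0,0,0]},{"gripper":85,"travel":[-42,-15,0],"twist":[0,0,0]},{"gripper":85,"travel":[-42,-15,0],"twist":[0,0,0]},{"gripper":85,"travel":[-42,-15,0],"twist":[0,0,0]},{"gripper":85,"travel":[-42,-15,0],"twist":[0,0,0]}]'
python3 - <<'E'
from h import *
go([.581,.229,.2],169.4)
E
```

```text
time: 1.6
ee_pos: [0.5646, 0.2381, 0.2312]
tcp_rot: [-180.0, -0.0, 165.0]
wrist_force: [-0.5, 0.6, 0.0]
opening: 0.085
grasp_force: 0.0
t 1.6 p [0.5646 0.2381 0.2312] rot [-179.98   -0.    164.97] q [22.9 13.9 20.2 96.3 -0.  37.9] open 0.085 F [-0.5  0.6  0. ]
travel mm [-18.2  -4.6  31.2]
twist [-0.0003 -0.0001 -0.0774]
```

```bash
python3 -m crank '[{"gripper":85,"travel":[-18,-5,0],"twist":[0,0,-0.077]},{"gripper":85,"travel":[0,0,0],"twist":[0,0,0]}]'
python3 - <<'E'
from h import *
import json
go([.581,.229,.08],169.4)
c=bot.calibration('wrist');w=bot.camera('wrist')
json.dump({k:np.array(v).tolist() for k,v in c.items()},open('w1.json','w'))
cv2.imwrite('pics/wrist1.png',w[:,:,::-1])
print(proj('wrist',[.581,.229,.106],c),proj('wrist',[.4829,.2475,.106],c))
E
```

```text
time: 1.85
ee_pos: [0.5803, 0.229, 0.2305]
tcp_rot: [-180.0, -0.1, 169.3]
wrist_force: [0.1, -0.4, -0.9]
opening: 0.085
grasp_force: 0.0
t 1.85 p [0.5803 0.229  0.2305] rot [-1.7995e+02 -6.0000e-02  1.6926e+02] q [21.5 15.6 22.2 96.6 -0.  32.3] open 0.085 F [ 0.1 -0.4 -0.9]
travel mm [ -0.8   0.3 150.5]
twist [-0.0008 -0.001  -0.0024]
[255.92131681 188.85983667] [255.75616243  80.43828687]
```

View pics/wrist1.png

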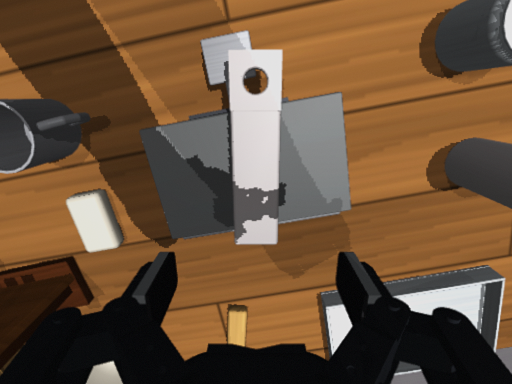

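The wrist view shows the white brush's eye at (256,80), exactly where predicted, with the block aligned to the tool. So the estimate holds, and I descend and grasp.

```bash
python3 -m crank '[{"gripper":85,"travel":[-1,0,50],"twist":[0,0,0]},{"gripper":85,"travel":[0,0,50],"twist":[0,0,0]},{"gripper":85,"travel":[0,0,35],"twist":[0,0,0]},{"gripper":85,"travel":[0,0,14],"twist":[0,0,0]},{"gripper":40,"travel":[0,0,0],"twist":[0,0,0]},{"gripper":30,"travel":[0,0,0],"twist":[0,0,0]},{"gripper":30,"travel":[0,0,0],"twist":[0,0,0]},{"gripper":30,"travel":[0,0,0],"twist":[0,0,0]},{"gripper":30,"travel":[0,0,0],"twist":[0,0,0]},{"gripper":30,"travel":[0,0,0],"twist":[0,0,0]}]' 80
```

```text
time: 3.15
ee_pos: [0.5814, 0.2311, 0.0848]
tcp_rot: [179.9, 0.2, 169.4]
wrist_force: [-2.5, 0.2, 6.7]
opening: 0.0444
grasp_force: 82.2
```

```bash
python3 -m crank '[{"gripper":30,"travel":[0,0,-20],"twist":[0,0,0]},{"gripper":30,"travel":[0,0,-45],"twist":[0,0,0]},{"gripper":30,"travel":[0,0,-50],"twist":[0,0,0]},{"gripper":30,"travel":[0,0,-50],"twist":[0,0,0]},{"gripper":30,"travel":[0,0,-50],"twist":[0,0,0]},{"gripper":30,"travel":[0,0,0],"twist":[0,0,0.1]},{"gripper":30,"travel":[0,0,0],"twist":[0,0,0.184]},{"gripper":30,"travel":[0,0,0],"twist":[0,0,0.184]},{"gripper":30,"travel":[0,0,0],"twist":[0,0,0.184]},{"gripper":30,"travel":[0,0,0],"twist":[0,0,0.184]},{"gripper":30,"travel":[0,0,0],"twist":[0,0,0.184]},{"gripper":30,"travel":[0,0,0],"twist":[0,0,0.184]}]'
python3 -m crank '[{"gripper":30,"travel":[0,0,0],"twist":[0,0,0.184]},{"gripper":30,"travel":[0,0,0],"twist":[0,0,0.184]},{"gripper":30,"travel":[0,0,0],"twist":[0,0,0.184]},{"gripper":30,"travel":[0,0,0],"twist":[0,0,0.184]},{"gripper":30,"travel":[0,0,0],"twist":[0,0,0.184]},{"gripper":30,"travel":[0,0,0],"twist":[0,0,0.184]},{"gripper":30,"travel":[0,0,0],"twist":[0,0,0.184]},{"gripper":30,"travel":[0,0,0],"twist":[0,0,0.184]},{"gripper":30,"travel":[0,0,0],"twist":[0,0,0.184]},{"gripper":30,"travel":[0,0,0],"twist":[0,0,0.08]},{"gripper":30,"travel":[0,0,0],"twist":[0,0,0]}]'
python3 - <<'E'
from h import *
go([.495,-.204,.30],1.2)
E
```

```text
time: 4.65
ee_pos: [0.5806, 0.2307, 0.2982]
tcp_rot: [179.9, -0.0, 100.1]
wrist_force: [-0.0, 1.0, -2.0]
opening: 0.0446
grasp_force: 82.0
time: 6.02
ee_pos: [0.6047, 0.1341, 0.2981]
tcp_rot: [-175.8, 0.5, 10.6]
wrist_force: [-0.3, 0.8, -1.3]
opening: 0.0443
grasp_force: 82.0
t 6.025 p [0.6047 0.1341 0.2981] rot [-175.82    0.55   10.63] q [ 10.6  18.1  32.9 105.3   4.2 180. ] open 0.0443 F [-0.3  0.8 -1.3]
travel mm [-170.2  311.2  -23. ]
twist [-0.0721  0.0155  0.1641]
```

```bash
python3 -m crank '[{"gripper":30,"travel":[-10,20,-2],"twist":[0,0,0]},{"gripper":30,"travel":[-20,35,-2],"twist":[0,0,0]},{"gripper":30,"travel":[-20,35,-2],"twist":[0,0,0]},{"gripper":30,"travel":[-20,35,-2],"twist":[0,0,0]},{"gripper":30,"travel":[-20,35,-2],"twist":[0,0,0]},{"gripper":30,"travel":[-20,35,-2],"twist":[0,0,0]},{"gripper":30,"travel":[-20,35,-2],"twist":[0,0,0]},{"gripper":30,"travel":[0,0,0],"twist":[0,0,0]}]'
python3 - <<'E'
from h import *
go([.495,-.204,.30],1.2)
E
```

```text
time: 7.02
ee_pos: [0.5186, -0.1166, 0.2965]
tcp_rot: [-175.9, 0.6, 10.7]
wrist_force: [-0.5, -0.1, -0.3]
opening: 0.0443
grasp_force: 82.0
t 7.025 p [ 0.5186 -0.1166  0.2965] rot [-175.86    0.57   10.69] q [-14.6   6.8  19.3 104.8   3.5 154.7] open 0.0443 F [-0.5 -0.1 -0.3]
travel mm [-39.4  81.   -8.9]
twist [-0.0712  0.0159  0.1653]
```

```bash
python3 -m crank '[{"gripper":30,"travel":[0,0,0],"twist":[-0.071,0.016,0.165]},{"gripper":30,"travel":[-10,30,0],"twist":[0,0,0]},{"gripper":30,"travel":[-10,30,0],"twist":[0,0,0]},{"gripper":30,"travel":[-5,27,-3],"twist":[0,0,0]},{"gripper":30,"travel":[0,0,0],"twist":[0,0,0]},{"gripper":30,"travel":[0,0,0],"twist":[0,0,0]}]'
python3 - <<'E'
from h import *
import json
go([.515,-.204,.28],1.2)
c=bot.calibration('wrist');w=bot.camera('wrist')
json.dump({k:np.array(v).tolist() for k,v in c.items()},open('w2.json','w'))
cv2.imwrite('pics/wrist2.png',w[:,:,::-1])
cv2.imwrite('pics/scene2.png',bot.camera('scene')[:,:,::-1]);cv2.imwrite('pics/top2.png',bot.camera('top')[:,:,::-1])
print('tip pred',proj('wrist',[.615,-.204,.235],c))
E
```

```text
time: 7.78
ee_pos: [0.4969, -0.2015, 0.2989]
tcp_rot: [-179.9, 0.0, 1.4]
wrist_force: [-0.4, 0.7, -1.4]
opening: 0.0441
grasp_force: 82.2
t 7.775 p [ 0.4969 -0.2015  0.2989] rot [-1.7993e+02  2.0000e-02  1.3700e+00] q [-2.210e+01  5.300e+00  1.800e+01  1.028e+02  1.000e-01  1.565e+02] open 0.0441 F [-0.4  0.7 -1.4]
travel mm [18.1  3.  18.9]
twist [-0.0013  0.0004  0.003 ]
tip pred [265.26768559  43.56668232]
```

View pics/wrist2.png

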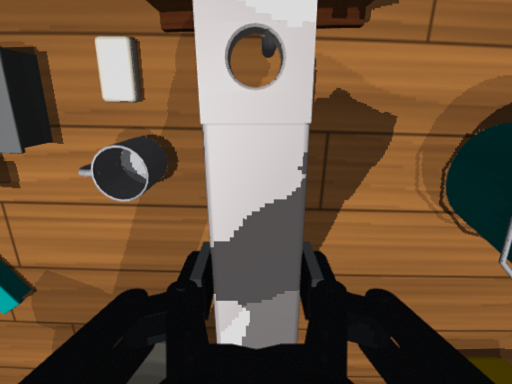

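The wrist view shows the hook tip through the eye at about (268,43), predicted (265,44), with the eye rim centred at about (255,56).

```bash
python3 - <<'E'
from h import *
import json
c=json.load(open('w2.json'))
for zt in(.318,.322): print('eye',zt,at_z('wrist',255,56,zt,c).round(4))
print('tip',at_z('wrist',268,43,.232,c).round(4))
w=cv2.imread('pics/wrist2.png');cv2.imwrite('pics/c2.png',np.hstack([cv2.resize(w[10:100,190:320],None,fx=4,fy=4,interpolation=cv2.INTER_CUBIC)[:360],cv2.resize(cv2.imread('pics/scene2.png')[190:280,100:170],None,fx=4,fy=4,interpolation=cv2.INTER_CUBIC)]))
E
```

```text
eye 0.318 [ 0.5968 -0.1981  0.318 ]
eye 0.322 [ 0.5963 -0.1981  0.322 ]
tip [ 0.6159 -0.2059  0.232 ]
```

View pics/c2.png

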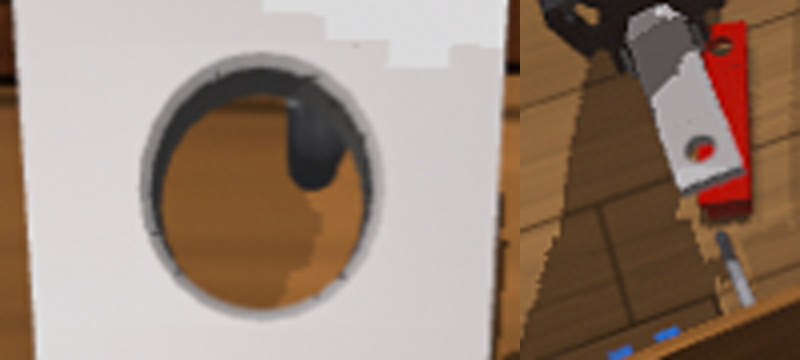

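```bash
python3 - <<'E'
from h import *
import json
c=json.load(open('w2.json'))
for p in([.616,-.205,.235],[.616,-.205,.23],[.616,-.205,.2],[.611,-.205,.195],[.691,-.205,.2]): print(p,proj('wrist',p,c).round(1))
T=np.array(c['camera_from_world']);print('cam',-T[:3,:3].T@T[:3,3],T[2,:3])
# tip sphere / eye check in scene2, top2
cs=bot.calibration('scene'); print('scene tip',at_z('scene',100+(722-520)/4,190+240/4,.232).round(4),'eye(top) scene',at_z('scene',100+(702-520)/4,190+150/4,.319).round(4))
s=bot.get_obs();print(s['ee_pos'])
E
```

```text
[0.616, -0.205, 0.235] [266.8  41.9]
[0.616, -0.205, 0.23] [266.6  43.3]
[0.616, -0.205, 0.2] [265.3  50.4]
[0.611, -0.205, 0.195] [264.9  58.3]
[0.691, -0.205, 0.2] [268.9 -67.7]
cam [ 0.58099668 -0.19910007  0.44193329] [-0.32651623 -0.00662725 -0.94516836]
scene tip [ 0.6215 -0.2055  0.232 ] eye(top) scene [ 0.5985 -0.1957  0.319 ]
[ 0.49694758 -0.201421    0.29883573]
```

```bash
python3 -m crank '[{"gripper":30,"travel":[20,9,0],"twist":[0,0,0]},{"gripper":30,"travel":[0,0,25],"twist":[0,0,0]},{"gripper":30,"travel":[0,0,20],"twist":[0,0,0]},{"gripper":30,"travel":[0,0,0],"twist":[0,0,0]},{"gripper":30,"travel":[0,0,0],"twist":[0,0,0]}]'
python3 - <<'E'
from h import *
import json
go([.515,-.204,.28],1.2)
c=bot.calibration('wrist');w=bot.camera('wrist')
json.dump({k:np.array(v).tolist() for k,v in c.items()},open('w3.json','w'))
s=bot.camera('scene')
z=bot.get_obs()['ee_pos'][2]
for p in([.6165,-.207,.235],[.6165,-.207,.2],[.6165,-.207,z+.021]): print(proj('wrist',p,c).round(1))
cv2.imwrite('pics/c3.png',np.hstack([cv2.resize(w[10:100,190:320],None,fx=4,fy=4,interpolation=cv2.INTER_CUBIC),cv2.resize(s[190:280,100:170],None,fx=4,fy=4,interpolation=cv2.INTER_CUBIC)])[:,:,::-1])
E
```

```text
time: 8.55
ee_pos: [0.5171, -0.2105, 0.2548]
tcp_rot: [-180.0, -0.0, 1.4]
wrist_force: [-0.3, -1.2, -1.3]
opening: 0.0445
grasp_force: 82.2
t 8.55 p [ 0.5171 -0.2105  0.2548] rot [-1.7996e+02 -1.0000e-02  1.3600e+00] q [-22.2   6.7  14.6  97.9   0.  156.5] open 0.0445 F [-0.3 -1.2 -1.3]
travel mm [ -1.9  -6.6 -25.2]
twist [-0.0007 -0.0002  0.0027]
[255.   67.4]
[255.2  73. ]
[254.5  56.6]
```

View pics/c3.png

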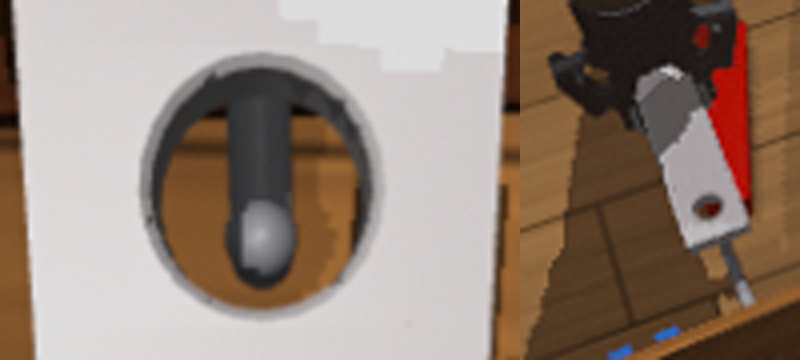

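The hook tip at wrist pixel (256,69) lies under the eye centre (256,57) along the vertical, as predicted. I lower straight down.

```bash
python3 -m crank '[{"gripper":30,"travel":[0,0,12],"twist":[0,0,0]},{"gripper":30,"travel":[0,0,12],"twist":[0,0,0]},{"gripper":30,"travel":[0,0,12],"twist":[0,0,0]},{"gripper":30,"travel":[0,0,10],"twist":[0,0,0]},{"gripper":30,"travel":[0,0,0],"twist":[0,0,0]},{"gripper":30,"travel":[0,0,0],"twist":[0,0,0]}]'
python3 - <<'E'
from h import *
w=bot.camera('wrist');s=bot.camera('scene')
cv2.imwrite('pics/c4.png',np.hstack([cv2.resize(w[10:100,190:320],None,fx=4,fy=4,interpolation=cv2.INTER_CUBIC),cv2.resize(s[190:280,100:170],None,fx=4,fy=4,interpolation=cv2.INTER_CUBIC)])[:,:,::-1])
E
```

```text
time: 9.4
ee_pos: [0.5169, -0.2109, 0.2081]
tcp_rot: [-180.0, 0.0, 1.3]
wrist_force: [-0.5, -0.2, -2.1]
opening: 0.0441
grasp_force: 82.2
```

View pics/c4.png

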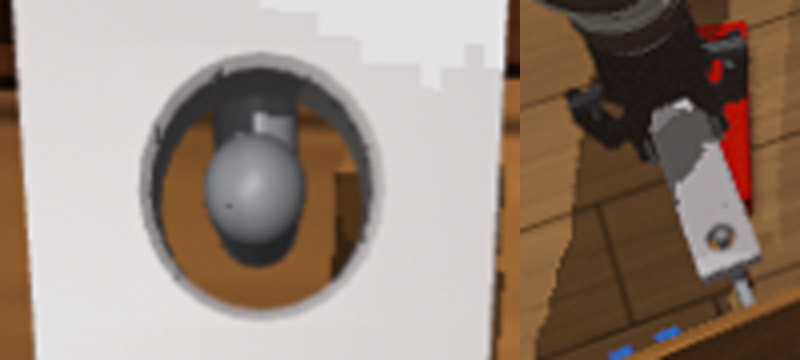

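The hook tip stands through the eye, centred at about (254,57). I lower a little more and release.

```bash
python3 -m crank '[{"gripper":30,"travel":[0,0,5],"twist":[0,0,0]},{"gripper":30,"travel":[0,0,0],"twist":[0,0,0]},{"gripper":85,"travel":[0,0,0],"twist":[0,0,0]},{"gripper":85,"travel":[0,0,0],"twist":[0,0,0]},{"gripper":85,"travel":[0,0,0],"twist":[0,0,0]},{"gripper":85,"travel":[0,0,0],"twist":[0,0,0]},{"gripper":85,"travel":[0,0,0],"twist":[0,0,0]},{"gripper":85,"travel":[0,0,0],"twist":[0,0,0]},{"gripper":85,"travel":[0,0,0],"twist":[0,0,0]},{"gripper":85,"travel":[0,0,0],"twist":[0,0,0]}]'
python3 - <<'E'
from h import *
w=bot.camera('wrist');s=bot.camera('scene')
cv2.imwrite('pics/c5.png',np.hstack([w,cv2.resize(s[180:308,80:176],None,fx=3,fy=3,interpolation=cv2.INTER_CUBIC)])[:,:,::-1])
E
```

```text
time: 10.75
ee_pos: [0.5168, -0.2108, 0.2028]
tcp_rot: [-179.9, 0.0, 1.3]
wrist_force: [0.3, -0.2, -0.3]
opening: 0.0849
grasp_force: 0.0
```

View pics/c5.png

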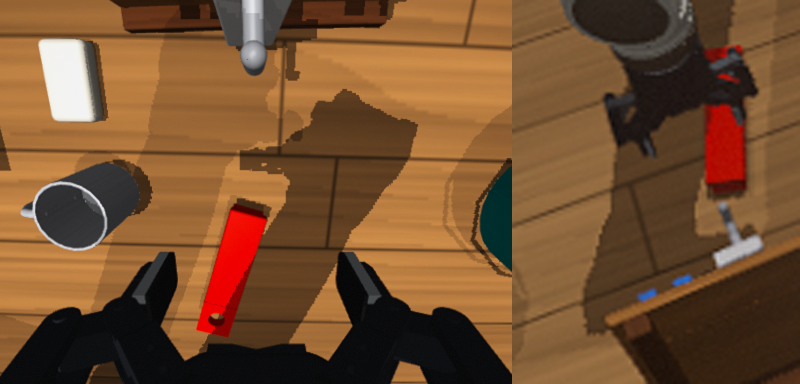

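The brush hangs on the hook against the strip. The hook tip is at wrist (253,57), the brush top under the arm at scene crop (740,250), and it's clear of the fingers. Next I rise, turn the wrist and shut the fingers.

```bash
python3 -m crank '[{"gripper":85,"travel":[-10,0,-50],"twist":[0,0,0]},{"gripper":85,"travel":[-10,0,-50],"twist":[0,0,0]},{"gripper":0,"travel":[0,0,0],"twist":[0,0,-0.184]},{"gripper":0,"travel":[0,0,0],"twist":[0,0,-0.184]},{"gripper":0,"travel":[0,0,0],"twist":[0,0,-0.184]},{"gripper":0,"travel":[0,0,0],"twist":[0,0,-0.184]},{"gripper":0,"travel":[0,0,0],"twist":[0,0,-0.184]},{"gripper":0,"travel":[0,0,0],"twist":[0,0,-0.184]},{"gripper":0,"travel":[0,0,0],"twist":[0,0,-0.184]},{"gripper":0,"travel":[0,0,0],"twist":[0,0,-0.184]},{"gripper":0,"travel":[0,0,0],"twist":[0,0,-0.184]},{"gripper":0,"travel":[0,0,0],"twist":[0,0,-0.184]}]' 30
python3 -m crank '[{"gripper":0,"travel":[0,0,0],"twist":[0,0,-0.184]},{"gripper":0,"travel":[0,0,0],"twist":[0,0,-0.184]},{"gripper":0,"travel":[0,0,0],"twist":[0,0,-0.184]},{"gripper":0,"travel":[0,0,0],"twist":[0,0,-0.184]},{"gripper":0,"travel":[0,0,0],"twist":[0,0,-0.184]},{"gripper":0,"travel":[0,0,0],"twist":[0,0,-0.184]},{"gripper":0,"travel":[0,0,0],"twist":[0,0,-0.16]},{"gripper":0,"travel":[0,0,0],"twist":[0,0,0]}]'
python3 - <<'E'
from h import *
import json
go([.445,.222,.2],180)
c=json.load(open('w1.json'))
for p in [(202,40),(248,32),(210,84)]: print('tab',at_z('wrist',*p,.056,c).round(4))
for p in [(142,129),(341,93),(350,208),(176,239)]: print('lid',at_z('wrist',*p,.068,c).round(4))
E
```

```text
time: 12.35
ee_pos: [0.497, -0.2114, 0.3028]
tcp_rot: [-180.0, -0.1, 107.1]
wrist_force: [1.0, -1.4, 0.1]
opening: -0.0003
grasp_force: 0.0
time: 13.35
ee_pos: [0.4969, -0.2114, 0.3028]
tcp_rot: [179.9, -0.0, 179.1]
wrist_force: [0.2, -0.5, 0.1]
opening: -0.0
grasp_force: 0.0
t 13.35 p [ 0.4969 -0.2114  0.3028] rot [ 1.7994e+02 -4.0000e-02  1.7910e+02] q [-23.1   6.   19.3 103.3   0.  -22.2] open -0.0 F [ 0.2 -0.5  0.1]
travel mm [ 58.6 432.4 103.3]
twist [ 0.001  -0.0007 -0.0156]
tab [0.4327 0.2021 0.056 ]
tab [0.4344 0.2488 0.056 ]
tab [0.4745 0.2002 0.056 ]
lid [0.505  0.1206 0.068 ]
lid [0.5084 0.3308 0.068 ]
lid [0.6359 0.3294 0.068 ]
lid [0.6371 0.1203 0.068 ]
```

```bash
python3 -m crank '[{"gripper":0,"travel":[3,20,0],"twist":[0,0,0]},{"gripper":0,"travel":[6,46,0],"twist":[0,0,0]},{"gripper":0,"travel":[6,46,0],"twist":[0,0,0]},{"gripper":0,"travel":[6,46,0],"twist":[0,0,0]},{"gripper":0,"travel":[6,46,0],"twist":[0,0,0]},{"gripper":0,"travel":[6,46,0],"twist":[0,0,0]},{"gripper":0,"travel":[6,46,20],"twist":[0,0,0]},{"gripper":0,"travel":[6,46,40],"twist":[0,0,0]},{"gripper":0,"travel":[6,46,40],"twist":[0,0,0]},{"gripper":0,"travel":[4,46,40],"twist":[0,0,0]},{"gripper":0,"travel":[0,0,0],"twist":[0,0,0]},{"gripper":0,"travel":[0,0,0],"twist":[0,0,0]}]'
python3 - <<'E'
from h import *
go([.449,.225,.06],180)
c=bot.calibration('wrist'); print(proj('wrist',[.4515,.2255,.056],c))
w=bot.camera('wrist');s=bot.camera('scene')
cv2.imwrite('pics/c6.png',np.hstack([w,cv2.resize(s[170:266,235:331],None,fx=3,fy=3,interpolation=cv2.INTER_CUBIC)][:1]+[np.vstack([cv2.resize(s[170:266,235:331],None,fx=3,fy=3),np.zeros((96,288,3),np.uint8)])])[:,:,::-1])
E
```

```text
time: 14.85
ee_pos: [0.4477, 0.2237, 0.164]
tcp_rot: [179.9, -0.0, 179.1]
wrist_force: [-0.2, 0.0, 1.1]
opening: -0.0003
grasp_force: 0.0
t 14.85 p [0.4477 0.2237 0.164 ] rot [ 1.7994e+02 -2.0000e-02  1.7914e+02] q [26.5 -2.7 -5.1 87.5  0.1 27.4] open -0.0003 F [-0.2  0.   1.1]
travel mm [ -1.3   1.2 104. ]
twist [ 0.0011 -0.0003 -0.015 ]
[257.39282666 197.20969299]
```

View pics/c6.png

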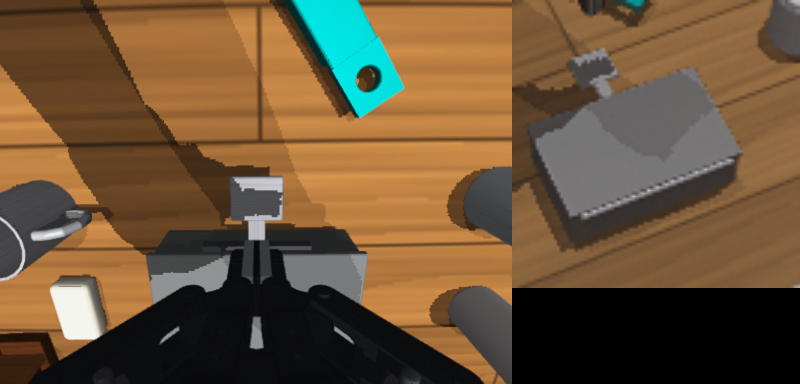

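The tab is at wrist (256,198), predicted (257,197). I descend to just above it and then press.

```bash
python3 -m crank '[{"gripper":0,"travel":[-1,1,40],"twist":[0,0,0]},{"gripper":0,"travel":[0,0,40],"twist":[0,0,0]},{"gripper":0,"travel":[0,0,20],"twist":[0,0,0]},{"gripper":0,"travel":[0,0,0],"twist":[0,0,0]},{"gripper":0,"travel":[0,0,0],"twist":[0,0,0]}]'
python3 -m crank '[{"gripper":0,"travel":[0,0,6],"twist":[0,0,0]},{"gripper":0,"travel":[0,0,0],"twist":[0,0,0]},{"gripper":0,"travel":[0,0,0],"twist":[0,0,0]}]'
```

```text
time: 15.58
ee_pos: [0.45, 0.2245, 0.065]
tcp_rot: [179.9, 0.1, 179.1]
wrist_force: [0.1, -0.1, -0.0]
opening: 0.0001
grasp_force: 0.0
time: 15.95
ee_pos: [0.4491, 0.2247, 0.0575]
tcp_rot: [179.9, -0.0, 179.2]
wrist_force: [1.0, 0.3, 0.4]
opening: -0.0001
grasp_force: 0.0
```

```bash
python3 -m crank '[{"gripper":0,"travel":[0,0,4],"twist":[0,0,0]},{"gripper":0,"travel":[0,0,0],"twist":[0,0,0]}]'
python3 -m crank '[{"gripper":0,"travel":[0,0,3],"twist":[0,0,0]},{"gripper":0,"travel":[0,0,3],"twist":[0,0,0]},{"gripper":0,"travel":[0,0,3],"twist":[0,0,0]},{"gripper":0,"travel":[0,0,1],"twist":[0,0,0]},{"gripper":0,"travel":[0,0,0],"twist":[0,0,0]},{"gripper":0,"travel":[0,0,0],"twist":[0,0,0]},{"gripper":0,"travel":[0,0,0],"twist":[0,0,0]},{"gripper":0,"travel":[0,0,0],"twist":[0,0,0]},{"gripper":0,"travel":[0,0,0],"twist":[0,0,0]},{"gripper":0,"travel":[0,0,0],"twist":[0,0,0]}]'
python3 - <<'E'
from h import *
go([.449,.225,.0435])
s=bot.camera('scene'); cv2.imwrite('pics/s7.png',s[:,:,::-1])
# predicted lid front corners for angles vs image difference to the shut-lid picture
t=bot.camera('top'); cv2.imwrite('pics/t7.png',t[:,:,::-1])
for a in (30,45,60):
    r=np.radians(a); x=.634-.126*np.cos(r); z=.066+.126*np.sin(r)
    print(a,[proj('top',[x,y,z]).round(1).tolist() for y in(.1205,.33)],[proj('scene',[x,y,z]).round(1).tolist() for y in(.1205,.33)])
# red brush-like white at hook: count near-white pixels near hook in scene
d=cv2.absdiff(t,cv2.imread('pics/top.png')[:,:,::-1]).max(2); m=(d[100:200,200:290]>40); ys,xs=np.where(m); print('diff box',xs.min()+200,xs.max()+200,ys.min()+100,ys.max()+100)
E
```

```text
time: 16.2
ee_pos: [0.4492, 0.2248, 0.0534]
tcp_rot: [179.9, -0.0, 179.2]
wrist_force: [-0.1, -0.2, 3.2]
opening: 0.0003
grasp_force: 1.8
time: 17.45
ee_pos: [0.4492, 0.2248, 0.0438]
tcp_rot: [179.9, -0.0, 179.2]
wrist_force: [-1.1, -0.0, 5.9]
opening: -0.0002
grasp_force: 2.8
t 17.45 p [0.4492 0.2248 0.0438] rot [ 1.7992e+02 -1.0000e-02  1.7917e+02] q [ 26.5  -0.9 -16.8  74.1   0.1  27.4] open -0.0002 F [-1.1 -0.   5.9]
travel mm [0.2 0.2 0.3]
30 [[276.2, 176.6], [212.8, 175.3]] [[241.9, 206.1], [297.8, 185.6]]
45 [[276.8, 169.3], [212.2, 168.0]] [[244.0, 206.5], [301.0, 185.6]]
60 [[277.2, 160.2], [211.8, 158.9]] [[247.0, 209.3], [305.1, 187.9]]
diff box 213 289 142 199
```

The force (5.9 N) and height match half travel. I check the lid edge and the brush numerically before handing in.

```bash
python3 - <<'E'
from h import *
t=cv2.imread('pics/t7.png').mean(2)
for x in(222,270): print(x,[int(v) for v in t[140:196:2,x-1:x+2].mean(1)])
a,b=cv2.imread('pics/scene.png').min(2),cv2.imread('pics/s7.png').min(2)
ys,xs=np.where((b>140)&(a<110)); k=(abs(xs-155)<20)&(abs(ys-260)<22); print('brush px',k.sum(),xs[k].mean(),ys[k].mean(), 'pred', proj('scene',[.68,-.206,.2]))
E
```

```text
222 [115, 110, 104, 113, 108, 109, 108, 108, 108, 109, 109, 109, 108, 110, 118, 122, 124, 158, 187, 207, 220, 229, 235, 239, 241, 241, 237, 224]
270 [118, 114, 104, 122, 116, 109, 108, 109, 109, 109, 109, 109, 109, 110, 124, 125, 90, 96, 152, 167, 159, 108, 64, 64, 81, 84, 104, 147]
brush px 58 154.79310344827587 263.1551724137931 pred [158.11961926 271.67495297]
```

The lid's front edge is at top row 168–170, which is about 45°, and the brush is still at the hook. I hand the job in.

```bash
python3 -c "
from workcell import bot
print(bot.job_done())"
```

```text
the job is handed in; nothing more can be done
None
```

The white brush hangs by its eye on the hook, released, and the tab is held down at about 6 N with the lid at about 45°; the job is handed in, and the verdict was not shown.

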